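Trial-fit the power supply parts on the base plate

TASK

Lay out the loose power supply parts on the steel base plate: rest the finned heat sink, fins up, centred on top of the low power module with its long side along the module's long side; stand the transformer directly behind the terminal block (on the side away from the robot, square to the plate) with its long side parallel to the block, and the relay directly behind the power module, each leaving about 40 mm clear to the block or module in front of it. Stand the large capacitor upright halfway between the transformer and the relay, in line with them, and leave the solder reel and the screw dish where they are.

Things in the scene. Friction and masses are not known exactly. Their poses are not given: they have to be found in the camera images.
- base_plate: dark steel base plate fixed to the bench, 240 (its x) x 270 (its y) x 4 mm thick. Origin: centre of its underside, on the bench. Its x axis points away from the robot (within about 10 degrees) and is what 'behind' means; y to the left, z up. The terminal block and the power module are screwed on it side by side near its edge nearest the robot, square to it, centres 170 mm apart; which of them is left varies
- terminal_block: black terminal block with brass screws, fixed on the plate, 24 (x) x 80 (y) x 19 mm high. Origin: centre of its underside, on the plate's top face; axes parallel to the plate's
- power_module: low black power module with a bare metal top and brass pins at its front, fixed on the plate, 50 (x) x 40 (y) x 14 mm high (flat top). Origin: centre of its underside, on the plate's top face; axes parallel to the plate's
- transformer: mains transformer, loose: laminated steel core 30 (x) x 56 (y) mm standing on 64 mm (y) wide feet, 49 mm high, with a bulging copper winding in its middle that is 50 mm across x, 34 mm across y and reaches from 11 to 41 mm height; good to grip across x on the winding. About 0.45 kg. Origin: centre of its underside; long side along y, z up. Starts upright on the cork parts mat (3 mm thick, fixed), turned at random
- relay: plug-in relay, loose: small upright block 28 (x) x 22 (y) x 36 mm high, white case on a black foot. Origin: centre of its underside, z up. Starts upright on the mat
- capacitor: large capacitor, loose: upright round metal can 34 mm in diameter, 48 mm high, with two small stud terminals on top (another 3 mm). Origin: centre of its underside, z up. Starts upright on the mat
- heat_sink: finned aluminium heat sink, loose: 56 (x, along the fins) x 44 (y, across the fins) x 30 mm high, flat 5 mm base below and six upright fins; good to grip across y on the two outer fins. Origin: centre of its underside, z up. Starts fins up on the mat
- solder_spool: bystander: small reel of solder, 52 mm in diameter, 32 mm high, white flanges above and below with a small black hub, lying flat on the mat among the parts. Origin: centre of its underside
- screw_dish: bystander: small clear dish of screws, 58 mm in diameter at the rim, 18 mm high, on the mat among the parts. Origin: centre of its underside
Mind the look-alikes: they are no part of the job. What is meant by the relay is not turquoise, and is the larger of those in its own colour.

How it is judged (in metres and radians):
At the end, for the whole second after the job is handed in: Heat sink flat on module: 8 mm, 10 deg. Transformer and relay upright on plate, 28-52 mm behind block / module, 12 mm sideways; transformer square to 11 deg. Capacitor upright, 70-100 mm from both (centres), within 15 mm of a line 18 mm behind plate centre. All at rest, upright to 4 deg (horizontal distance between heat_sink and power_module below 0.008 m and z of heat_sink in the frame of power_module between 0.011 and 0.017 m and angle between the x axis of heat_sink and the x axis of power_module, either way round below 0.17 rad and y of transformer in the frame of terminal_block between -0.012 and 0.012 m and x of transformer in the frame of terminal_block between 0.065 and 0.089 m and angle between the y axis of transformer and the y axis of terminal_block, either way round below 0.2 rad and y of relay in the frame of power_module between -0.012 and 0.012 m and x of relay in the frame of power_module between 0.067 and 0.091 m and horizontal distance between capacitor and transformer between 0.07 and 0.1 m and horizontal distance between capacitor and relay between 0.07 and 0.1 m and x of capacitor in the frame of base_plate between 0.003 and 0.033 m and z of transformer in the frame of base_plate between 0.001 and 0.007 m and z of relay in the frame of base_plate between 0.001 and 0.007 m and z of capacitor in the frame of base_plate between 0.001 and 0.007 m and angle between each of transformer, relay, capacitor, heat_sink's own z axis and vertical below 0.08 rad and linear speed of each of transformer, relay, capacitor, heat_sink below 0.02 m/s); the robot touches nothing.
It fails at once if the solder reel is moved more than 30 mm (distance of solder_spool from where it was at the start of the episode above 0.03 m).
It fails at once if the screw dish is moved more than 30 mm (distance of screw_dish from where it was at the start of the episode above 0.03 m).
It also fails if it takes over 104 s, if anything falls off the work surface, if the arm or the gripper's body presses on something with over 40 N, if the wrist force passes 120 N, or if a joint passes its speed limit or range.

ROBOT

A 7-joint arm with a two-finger parallel gripper is mounted at the origin on the work surface. World frame = base frame: x ahead of the robot, y to its left, z up, the work surface at z = 0. Lengths are in mm, angles in rad, forces in N, time in s.
With the tool pointing down it reaches from about 400 to 850 mm from the base axis. Payload 4.5 kg.
Tool frame: the origin (TCP) lies at the very end of the fingers, on their centre line; the grasp point (between the pads) lies ctrl.grip_depth behind it (ctrl.grip_depth is the distance from the TCP to the grasp point, in mm); z points along the fingers, y is the direction in which the jaws open and shut (so a half turn about z gives the same grasp; the last joint's range is limited). The gripper opens to 85 mm and grips with 20 to 120 N. Pads are 22 mm wide; open, the fingers measure 114 mm over their backs; the gripper's body (76 mm by 85 mm) begins 54 mm behind the grasp point. The pads swing forward as they close: fully open they stand 13 mm farther back than shut.
Start: joints at [1.138, 0.689, -0.195, 1.565, 0.157, 0.902, -0.215], TCP at [281.301, -558.143, 231.317] pointing down, gripper open.
Joint ranges: [-3.01, 3.01], [-0.46, 2.08], [-1.47, 1.51], [0.13, 2.56], [-1, 4.14], [0.04, 2.09], [-2.66, 2.66]. Speed limits (rad/s): [2.57, 2.57, 3.14, 3.14, 3.14, 3.14, 3.14].

INTERFACE

Orientations are given as a 3x3 rotation matrix whose columns are the frame's x, y, z axes.
In Python, from plant import ctrl, vision gives the robot as it stands.
- The arm moves only by the tool play_rows, never from a script. Its argument "targets" is a list that holds one entry, the list of rows, each a list of 4 numbers: the shift along the tool's x, y, z scaled (see below), then the turn about the tool's z scaled (see below). A call has 1 to 10 rows; each row is the pose to reach, as a shift and turn from the pose commanded when the call began, along the tool's axes at that moment, turning the shorter way round; what a row does not reach only later rows make up. The controller multiplies each number of a shift by 300 mm and each number of a turn by 360 degrees. A row lasts 1/10 s, in which the tool goes at most 50 mm and 8.59 degrees, less where a joint would pass 70% of its speed; a pose out of reach is approached as far as the arm can. A call with a number of a shift or a turn outside -1 to 1 is refused whole. A call with a gripper value outside its range is refused whole. "claw" is the finger opening in mm, from 0 to 85.4, set as the call begins (left out, the last holds). The fingers move at their own pace and stop on an object; "squeeze" is the grip in N (left out, the last holds). Time passes only in rows, so rows that repeat a pose let the fingers close. It gives the time, the measured TCP pose, the force and the opening at its end, in the units of the state.
- ctrl.read_state(): the state, without advancing time (a new reading comes with each control period).
- vision.grab_frame(name): name is "scene" or "top"; returns a dict with "img" (420x560x3 uint8, blue, green, red), "depth" (420x560 float32, mm along the optical axis (not along the pixel's ray), 0 where there is no reading), "camera_matrix" (3x3 intrinsics, pixels), "world_from_camera" (4x4, takes a point from camera to world coordinates). Camera axes: x right, y down, z forward; pixel columns grow to the right and rows downward; lengths in mm; the calibration is good to about 2 mm. A picture is of the moment at which its call begins.
- ctrl.close_job(): hands the job in, once; it reports no verdict.
The state is a dict: "time": time; "joint_pos": joint angles; "joint_velocities": joint speeds; "joint_efforts": joint torques, N m; "position": TCP position; "ee_rot": TCP orientation; "contact_force": force on the tool from outside, world axes, zero at the start; "wrist_torque": the same for the moment, N m; "width": opening from 0.0 (shut) to 1.0 (fully open).
Only numpy, scipy, OpenCV 4.12 (cv2) and the standard library are available. Lean on these libraries where they do the work, as an engineer would, in place of code of your own. Each camera call takes 0.05 s, during which the arm holds its last target.

## Working session

There is one attempt and no reset: what is moved stays moved. The work goes in short steps, Python scripts to look and compute and a tool call to move; the robot and the scene stay as the last step left them, time stands still between calls to the robot, and variables do not carry over. Pictures are saved under pics/ and viewed, and the job is handed in when it is done.

Besides the shell and the picture viewer there is one more tool, called after "Call:" in YAML: its name, and indented under it one key for each argument. play_rows: Moves the arm, as the interface text tells. Its arguments: {"type":"object","properties":{"targets":{"type":"array","items":{"type":"array","items":{"type":"array","items":{"type":"number"}}}},"claw":{"type":"number"},"squeeze":{"type":"number"}},"required":["targets"]}

```bash
ls; mkdir -p pics; python3 - <<'E'
from plant import ctrl, vision
import cv2,numpy as np
print(ctrl.grip_depth); s=ctrl.read_state(); print(s)
for n in("scene","top"):
    f=vision.grab_frame(n); cv2.imwrite(f"pics/{n}0.png",f["img"]); np.savez(f"{n}0.npz",**f); print(n,f["camera_matrix"],f["world_from_camera"])
E
```

```text
pics
18.700000000000003
{'time': 0.0, 'joint_pos': array([ 1.13780803,  0.68999189, -0.19449705,  1.56637007,  0.15729129,
        0.90249446, -0.21508459]), 'joint_velocities': array([-0.00079826,  0.00125746,  0.00049684,  0.00077533, -0.00053819,
        0.00182796,  0.00053369]), 'joint_efforts': array([ 1.68354607e-03, -5.39611816e+01, -1.26554500e+00, -1.58540833e+01,
        9.19242098e-03,  9.59012483e-03, -2.01948367e-06]), 'position': array([ 280.91233983, -557.5712814 ,  230.47174551]), 'ee_rot': array([[ 8.92980104e-01,  4.50095103e-01, -9.65916066e-04],
       [ 4.50096117e-01, -8.92978671e-01,  1.60578333e-03],
       [-1.39787231e-04, -1.86868764e-03, -9.99998244e-01]]), 'contact_force': array([-0.26272827, -0.40741454, -0.65047233]), 'wrist_torque': array([-0.00794388, -0.04526029, -0.02988537]), 'width': 1.0009210510382118}
scene [[487.89895324   0.         286.85250152]
 [  0.         487.89895324 210.46901914]
 [  0.           0.           1.        ]] [[-6.41080550e-01  4.24644094e-01 -6.39291109e-01  1.11042976e+03]
 [ 7.67296745e-01  3.72510394e-01 -5.22007387e-01  5.80204605e+02]
 [ 1.64752292e-02 -8.25174770e-01 -5.64637199e-01  5.84014277e+02]
 [ 0.00000000e+00  0.00000000e+00  0.00000000e+00  1.00000000e+00]]
top [[431.85805408   0.         279.57213216]
 [  0.         431.85805408 202.6844117 ]
 [  0.           0.           1.        ]] [[-5.52482576e-02 -9.77864081e-01  2.01815433e-01  3.17974606e+02]
 [-9.98472632e-01  5.40711147e-02 -1.13453771e-02  7.26046899e+01]
 [ 1.81851363e-04 -2.02133999e-01 -9.79357858e-01  8.99027106e+02]
 [ 0.00000000e+00  0.00000000e+00  0.00000000e+00  1.00000000e+00]]
```

View pics/top0.png

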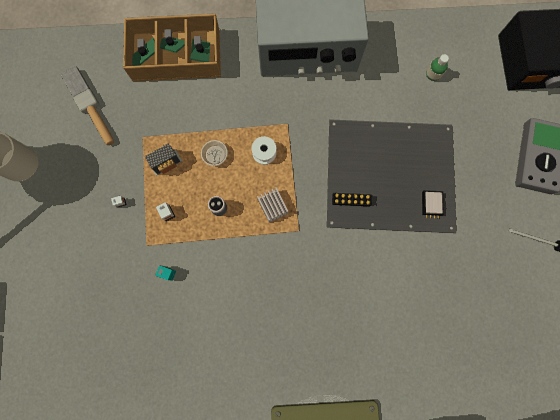

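View pics/scene0.png

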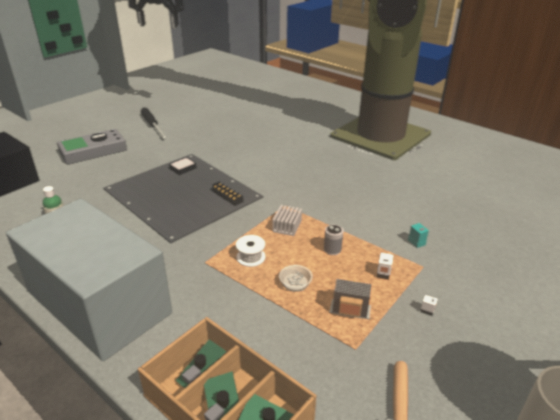

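```bash
cat > h.py <<'E'
import numpy as np, cv2
def load(n): return dict(np.load(n))
def ray(f,uv,z):
    K=f["camera_matrix"];T=f["world_from_camera"]
    uv=np.atleast_2d(np.array(uv,float)); d=np.c_[(uv-[K[0,2],K[1,2]])/K[0,0],np.ones(len(uv))]@T[:3,:3].T
    return T[:3,3]+d*((z-T[2,3])/d[:,2])[:,None]
def proj(f,P):
    T=f["world_from_camera"];K=f["camera_matrix"]; p=(np.atleast_2d(P)-T[:3,3])@T[:3,:3]
    return p[:,:2]/p[:,2:]*K[0,0]+[K[0,2],K[1,2]]
def cloud(f):
    K=f["camera_matrix"];T=f["world_from_camera"];D=f["depth"];h,w=D.shape
    u,v=np.meshgrid(np.arange(w),np.arange(h))
    P=np.stack([(u-K[0,2])/K[0,0]*D,(v-K[1,2])/K[1,1]*D,D],-1)@T[:3,:3].T+T[:3,3]
    P[D==0]=np.nan
    return P
E
python3 - <<'E'
from h import *
f=load("top0.npz"); im=f["img"]
cv2.imwrite("pics/mat.png",cv2.resize(im[120:250,110:305],None,fx=4,fy=4,interpolation=cv2.INTER_CUBIC))
cv2.imwrite("pics/plate.png",cv2.resize(im[110:240,320:465],None,fx=4.5,fy=4.5,interpolation=cv2.INTER_CUBIC))
P=cloud(f)
for n,(u,v) in dict(bench=(300,330),mat=(190,190),plate=(390,160),module=(433,200),relay=(164,210),small=(116,202),cap=(217,203),spool=(264,146),core=(160,155),hs=(272,205)).items(): print(n,P[v,u].round(1))
E
```

```text
bench [240.8  35.7  -1.2]
mat [540.8 251.4   2.6]
plate [ 583.8 -181.7    2.1]
module [ 487.  -256.3   21.1]
relay [493.5 297.9  36.6]
small [518.1 399.9  25.2]
cap [498.6 187.8  52.9]
spool [619.5  88.5  34. ]
core [605.7 301.9  52. ]
hs [497.8  78.5   6.4]
```

View pics/mat.png

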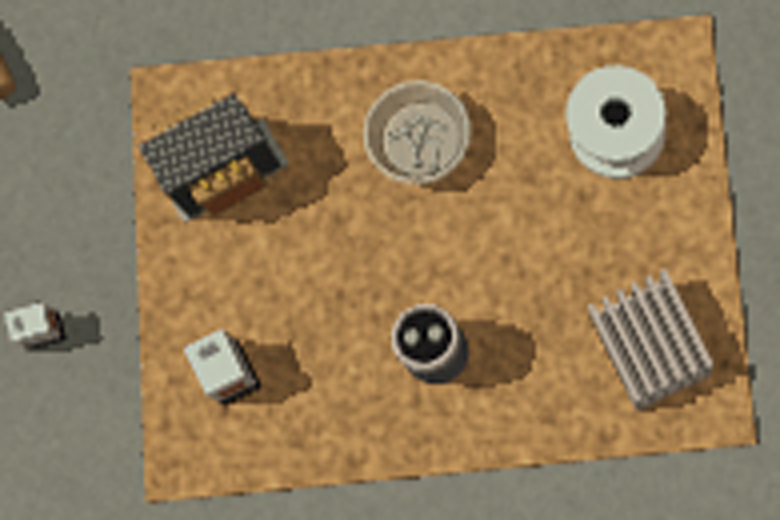

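View pics/plate.png

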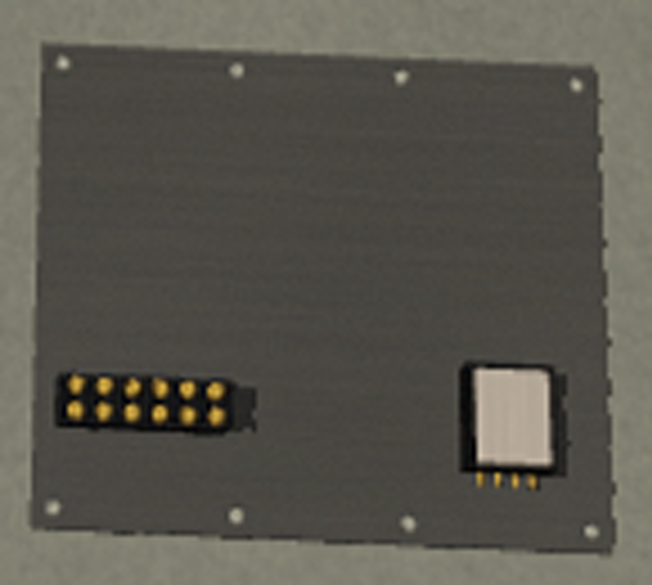

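```bash
cat >> h.py <<'E'
def rect(pts):
    (c,s,a)=cv2.minAreaRect(pts.astype(np.float32)[:,:2].reshape(-1,1,2)); 
    b=cv2.boxPoints((c,s,a)); e=b[1]-b[0]; e2=b[2]-b[1]
    if np.linalg.norm(e2)>np.linalg.norm(e): e,e2=e2,e
    return np.round(c,1),np.round([np.linalg.norm(e),np.linalg.norm(e2)],1),round(float(np.degrees(np.arctan2(e[1],e[0])))%180,1)
def big(m):
    n,l,s,c=cv2.connectedComponentsWithStats(m.astype(np.uint8)); return l==1+np.argmax(s[1:,4])
def uv(m):
    v,u=np.nonzero(m); return np.c_[u,v]
def boxm(shape,x0,x1,y0,y1):
    m=np.zeros(shape[:2],bool); m[y0:y1,x0:x1]=1; return m
E
python3 - <<'E'
from h import *
f=load("top0.npz"); im=f["img"].astype(int); P=cloud(f); Z=P[...,2]; hsv=cv2.cvtColor(f["img"],cv2.COLOR_BGR2HSV)
B=lambda *a: boxm(im.shape,*a)
g=im.max(2)
print("plate px",hsv[160,390],"bench",hsv[240,380], "module",hsv[203,433])
m=big((g<92)&B(318,465,112,240)); r=uv(m); print("plate",m.sum(),rect(ray(f,r,4)))
m=big((g>150)&B(420,448,188,218)); print("modtop",m.sum(),rect(ray(f,uv(m),18)))
m=(hsv[...,1]>110)&(g>110)&B(330,375,190,210); print("brass",m.sum(),rect(ray(f,uv(m),23)))
m=big((hsv[...,1]<60)&(g>150)&B(152,180,198,225)); print("relay white",m.sum(),rect(ray(f,uv(m),39)), "z",np.nanmedian(Z[m]))
for n,b,z0,z in [("tr",(140,190,140,180),46,52),("relay",(150,185,198,225),34,39),("cap",(200,232,190,220),46,51),("hs",(250,300,180,225),26,33),("hs2",(250,300,180,225),20,33),("spool",(245,285,130,170),29,35),("dish",(195,235,135,170),14,21),("small",(105,130,190,215),15,25)]:
    m=B(*b)&(Z>z0); 
    m=big(m); print(n,m.sum(),"zmax %.1f"%np.nanmedian(Z[m]),rect(ray(f,uv(m),z)), "rayc",ray(f,uv(m),z).mean(0).round(1))
E
```

```text
plate px [13 24 73] bench [ 27  35 131] module [ 17  39 182]Traceback (most recent call last):
  File "<stdin>", line 6, in <module>
  File "h.py", line 17, in rect
    (c,s,a)=cv2.minAreaRect(pts.astype(np.float32)[:,:2].reshape(-1,1,2));
            ~~~~~~~~~~~~~~~^^^^^^^^^^^^^^^^^^^^^^^^^^^^^^^^^^^^^^^^^^^^^^
cv2.error: OpenCV(4.12.0) /io/opencv/modules/imgproc/src/convhull.cpp:143: error: (-215:Assertion failed) total >= 0 && (depth == CV_32F || depth == CV_32S) in function 'convexHull'
```

```bash
sed -i 's/cv2.minAreaRect(pts.astype(np.float32)\[:,:2\].reshape(-1,1,2))/cv2.minAreaRect(np.ascontiguousarray(pts[:,:2],np.float32).reshape(-1,1,2))/' h.py
cat > m0.py <<'E'
from h import *
f=load("top0.npz"); im=f["img"].astype(int); P=cloud(f); Z=P[...,2]; hsv=cv2.cvtColor(f["img"],cv2.COLOR_BGR2HSV)
B=lambda *a: boxm(im.shape,*a)
g=im.max(2)
m=big((g<92)&B(318,465,112,240)); r=uv(m); print("plate",m.sum(),rect(ray(f,r,4)))
m=big((g>150)&B(420,448,188,218)); print("modtop",m.sum(),rect(ray(f,uv(m),18)))
m=(hsv[...,1]>110)&(g>110)&B(330,375,190,210); print("brass",m.sum(),rect(ray(f,uv(m),23)))
m=big((hsv[...,1]<60)&(g>150)&B(152,180,198,225)); print("relay white",m.sum(),rect(ray(f,uv(m),39)), "z",np.nanmedian(Z[m]))
for n,b,z0,z in [("tr",(140,190,140,180),46,52),("relay",(150,185,198,225),34,39),("cap",(200,232,190,220),46,51),("hs",(250,300,180,225),26,33),("hs2",(250,300,180,225),20,33),("spool",(245,285,130,170),29,35),("dish",(195,235,135,170),14,21),("small",(105,130,190,215),15,25)]:
    m=big(B(*b)&(Z>z0)); print(n,m.sum(),"zmed %.1f"%np.nanmedian(Z[m]),rect(ray(f,uv(m),z)), "rayc",ray(f,uv(m),z).mean(0).round(1))
E
python3 m0.py
```

```text
plate 13130 (array([ 550.7, -179.8]), array([272.7, 240.2], dtype=float32), 84.3)
modtop 323 (array([ 483.1, -258. ]), array([43.1, 31.3], dtype=float32), 172.9)
brass 103 (array([499.1, -88.1]), array([70.8, 18.4], dtype=float32), 83.8)
relay white 131 (array([493.1, 299.4]), array([26.3, 21.5], dtype=float32), 24.5) z 38.751592466230136
tr 421 zmed 51.7 (array([601.6, 300.8]), array([56.1, 39.1], dtype=float32), 117.9) rayc [604.1 302.3  52. ]
relay 153 zmed 38.7 (array([493.4, 298.8]), array([28.2, 22.2], dtype=float32), 24.4) rayc [493.5 298.6  39. ]
cap 219 zmed 51.2 (array([497.7, 190.6]), array([33.5, 31.1], dtype=float32), 42.3) rayc [497.8 190.6  51. ]
hs 47 zmed 32.5 (array([503.9,  59.7]), array([56. ,  2.8], dtype=float32), 22.8) rayc [503.9  59.6  33. ]
hs2 54 zmed 32.9 (array([491.1,  89.7]), array([56.8,  3.7], dtype=float32), 23.2) rayc [491.4  89.9  33. ]
spool 462 zmed 34.9 (array([615.1,  89.8]), array([50.7, 50. ], dtype=float32), 40.9) rayc [615.2  89.8  35. ]
dish 186 zmed 19.7 (array([615.4, 196.1]), array([55.9, 55.1], dtype=float32), 25.0) rayc [619.3 198.2  21. ]
small 94 zmed 25.0 (array([521.3, 397.3]), array([23.6, 18.9], dtype=float32), 104.7) rayc [521.5 397.9  25. ]
```

```bash
cat > m1.py <<'E'
from h import *
f=load("top0.npz"); im=f["img"].astype(int); P=cloud(f); Z=P[...,2]; hsv=cv2.cvtColor(f["img"],cv2.COLOR_BGR2HSV)
B=lambda *a: boxm(im.shape,*a)
for z0 in (16,22,28):
    m=B(250,300,180,225)&(Z>z0); r=ray(f,uv(m),33); print("hs",z0,m.sum(),rect(r),rect(P[m]))
for z0 in (46,49,50.5):
    m=big(B(140,190,140,180)&(Z>z0)); print("tr",z0,m.sum(),rect(ray(f,uv(m),52)))
    m2=cv2.morphologyEx((m&(hsv[...,1]<70)).astype(np.uint8),cv2.MORPH_OPEN,np.ones((3,3))); print(" grey",m2.sum(),rect(ray(f,uv(m2),52)))
m=B(140,190,140,180)&(hsv[...,1]>140)&(Z>25)&(Z<50); print("copper",m.sum(),rect(P[m]),np.nanpercentile(Z[m],[5,50,95]))
E
python3 m1.py
```

```text
hs 16 332 (array([494.9,  78.3]), array([58.7, 44.1], dtype=float32), 22.8) (array([496.3,  78.4]), array([56.5, 43.6], dtype=float32), 22.8)
hs 22 293 (array([495.5,  78.3]), array([57.5, 43.9], dtype=float32), 22.5) (array([496.3,  78.4]), array([56.5, 43.6], dtype=float32), 22.9)
hs 28 252 (array([495.9,  78.4]), array([56.7, 43.4], dtype=float32), 22.8) (array([496.4,  78.3]), array([56.5, 43.5], dtype=float32), 23.1)
tr 46 421 (array([601.6, 300.8]), array([56.1, 39.1], dtype=float32), 117.9)
 grey 381 (array([604. , 301.9]), array([55.8, 31.2], dtype=float32), 117.4)
tr 49 387 (array([604.3, 302.4]), array([55.9, 32.9], dtype=float32), 117.9)
 grey 345 (array([604.4, 302.2]), array([55.6, 30. ], dtype=float32), 117.1)
tr 50.5 325 (array([604.3, 302.7]), array([55.2, 33. ], dtype=float32), 115.3)
 grey 180 (array([603.7, 303.9]), array([50.7, 29.1], dtype=float32), 115.0)
copper 132 (array([604.2, 303.4]), array([50.1, 35.5], dtype=float32), 27.7) [27.08020419 42.62665894 47.79181967]
```

```bash
cat > mv.py <<'E'
# usage: mv.py x y z yaw  (cmd now) -> x y z yaw ...   ; yaw of tool x, deg
import sys,numpy as np
a=list(map(float,sys.argv[1:])); c=a[:4]
for i in range(4,len(a),4):
    t=a[i:i+4]; w=np.radians(c[3]); d=np.array(t[:3])-c[:3]
    X=np.array([np.cos(w),np.sin(w)]);Y=np.array([np.sin(w),-np.cos(w)])
    print(t,"->",np.round([d[:2]@X/300,d[:2]@Y/300,-d[2]/300,-(t[3]-c[3])/360],4),"len %.0f"%np.linalg.norm(d))
    if i+4<len(a) and '--chain' : pass
E
python3 mv.py 281.3 -558.1 231.3 26.75  400 -240 231 25; python3 mv.py 400 -240 231 25  496.2 78.3 100 23  496.2 78.3 6 23
```

```text
[400.0, -240.0, 231.0, 25.0] -> [ 0.8306 -0.7688  0.001   0.0049] len 340
[496.2, 78.3, 100.0, 23.0] -> [ 0.739  -0.8261  0.4367  0.0056] len 357
[496.2, 78.3, 6.0, 23.0] -> [ 0.739  -0.8261  0.75    0.0056] len 401
```

Call:
play_rows:
  targets:
    - [[0.8306,-0.7688,0.001,0.0049],[0.8306,-0.7688,0.001,0.0049],[0.8306,-0.7688,0.001,0.0049],[0.8306,-0.7688,0.001,0.0049],[0.8306,-0.7688,0.001,0.0049],[0.8306,-0.7688,0.001,0.0049],[0.8306,-0.7688,0.001,0.0049],[0.8306,-0.7688,0.001,0.0049],[0.8306,-0.7688,0.001,0.0049],[0.8306,-0.7688,0.001,0.0049]]

```text
time: 1.1
position: [399.4, -241.3, 230.9]
ee_rot: [[0.907, 0.421, -0.001], [0.421, -0.907, -0.001], [-0.001, 0.0, -1.0]]
contact_force: [-0.2, -0.7, 0.6]
width: 0.998
```

Call:
play_rows:
  targets:
    - [[0.739,-0.8261,0.4367,0.0056],[0.739,-0.8261,0.4367,0.0056],[0.739,-0.8261,0.4367,0.0056],[0.739,-0.8261,0.4367,0.0056],[0.739,-0.8261,0.4367,0.0056],[0.739,-0.8261,0.4367,0.0056],[0.739,-0.8261,0.4367,0.0056],[0.739,-0.8261,0.4367,0.0056],[0.739,-0.8261,0.4367,0.0056],[0.739,-0.8261,0.4367,0.0056]]

```text
time: 2.1
position: [496.3, 75.5, 100.0]
ee_rot: [[0.922, 0.387, -0.0], [0.387, -0.922, -0.002], [-0.001, 0.002, -1.0]]
contact_force: [-0.3, -0.1, 0.3]
width: 0.994
```

```bash
python3 -c "
from plant import ctrl
s=ctrl.read_state();print(s['joint_pos'].round(2),s['position'].round(1),s['ee_rot'].round(3))"; python3 mv.py 496.2 78.3 100 23  496.2 78.3 6 23; python3 mv.py 400 -240 231 25  496.2 78.3 100 23
```

```text
[-0.23  0.75 -0.02  2.05  0.05  0.34 -1.47] [496.3  75.5 100. ] [[ 0.922  0.387 -0.   ]
 [ 0.387 -0.922 -0.002]
 [-0.001  0.002 -1.   ]]
[496.2, 78.3, 6.0, 23.0] -> [ 0.      0.      0.3133 -0.    ] len 94
[496.2, 78.3, 100.0, 23.0] -> [ 0.739  -0.8261  0.4367  0.0056] len 357
```

Call:
play_rows:
  targets:
    - [[0,0,0.2,0],[0,0,0.2,0],[0,0,0.3133,0],[0,0,0.3133,0],[0,0,0.3133,0]]

```text
time: 2.6
position: [496.1, 76.8, 6.9]
ee_rot: [[0.921, 0.388, -0.001], [0.388, -0.921, -0.001], [-0.001, 0.001, -1.0]]
contact_force: [0.5, -0.5, 0.3]
width: 0.996
```

Call:
play_rows:
  targets:
    - [[0,0,0,0],[0,0,0,0],[0,0,0,0],[0,0,0,0],[0,0,0,0],[0,0,0,0],[0,0,0,0],[0,0,0,0]]
  claw: 20
  squeeze: 40

```text
time: 3.4
position: [497.0, 78.4, 7.4]
ee_rot: [[0.921, 0.39, 0.002], [0.39, -0.921, 0.0], [0.002, 0.001, -1.0]]
contact_force: [-0.4, -0.2, 8.7]
width: 0.509
```

```bash
python3 mv.py 496.2 78.3 6 23  496.2 78.3 100 23;  python3 mv.py 496.2 78.3 100 23 483.5 -258.4 70 -5.6; python3 mv.py 483.5 -258.4 70 -5.6 483.5 -258.4 23 -5.6
```

```text
[496.2, 78.3, 100.0, 23.0] -> [ 0.      0.     -0.3133 -0.    ] len 94
[483.5, -258.4, 70.0, -5.6] -> [-0.4775  1.0166  0.1     0.0794] len 338
[483.5, -258.4, 23.0, -5.6] -> [ 0.      0.      0.1567 -0.    ] len 47
```

Call:
play_rows:
  targets:
    - [[0,0,-0.1,0],[0,0,-0.2,0],[0,0,-0.3133,0],[0,0,-0.3133,0],[0,0,-0.3133,0]]

```text
time: 3.9
position: [496.8, 78.3, 100.9]
ee_rot: [[0.921, 0.39, 0.002], [0.39, -0.921, 0.0], [0.002, 0.0, -1.0]]
contact_force: [-1.3, 0.2, -0.6]
width: 0.511
```

```bash
python3 mv.py 496.2 78.3 100 23 490 -150 100 -5.6; python3 mv.py 490 -150 100 -5.6 483.5 -258.4 60 -5.6
```

```text
[490.0, -150.0, 100.0, -5.6] -> [-0.3164  0.6924 -0.      0.0794] len 228
[483.5, -258.4, 60.0, -5.6] -> [ 0.0137  0.3617  0.1333 -0.    ] len 116
```

Call:
play_rows:
  targets:
    - [[-0.3164,0.6924,0,0.0794],[-0.3164,0.6924,0,0.0794],[-0.3164,0.6924,0,0.0794],[-0.3164,0.6924,0,0.0794],[-0.3164,0.6924,0,0.0794],[-0.3164,0.6924,0,0.0794],[-0.3164,0.6924,0,0.0794]]

```text
time: 4.6
position: [489.0, -150.2, 98.9]
ee_rot: [[0.995, -0.099, -0.002], [-0.099, -0.995, 0.001], [-0.002, -0.0, -1.0]]
contact_force: [-0.9, 1.1, -1.5]
width: 0.512
```

Call:
play_rows:
  targets:
    - [[0.0137,0.3617,0.1333,0],[0.0137,0.3617,0.1333,0],[0.0137,0.3617,0.1333,0],[0.0137,0.3617,0.1333,0],[0.0137,0.3617,0.1333,0],[0.0137,0.3617,0.1333,0],[0.0137,0.3617,0.1333,0],[0.0137,0.3617,0.1333,0]]

```text
time: 5.4
position: [484.0, -257.1, 60.4]
ee_rot: [[0.995, -0.096, 0.001], [-0.096, -0.995, 0.0], [0.0, -0.0, -1.0]]
contact_force: [-0.4, -0.7, 0.1]
width: 0.51
```

```bash
python3 - <<'E'
from plant import ctrl,vision
import cv2,numpy as np
s=ctrl.read_state();print(s['joint_pos'].round(2),s['position'].round(1),s['ee_rot'].round(3))
ims=[]
for n in("scene","top"):
    f=vision.grab_frame(n); im=f["img"]; im=im[130:260,90:270] if n=="scene" else im[110:240,320:500]; ims.append(cv2.resize(im,None,fx=2.2,fy=2.2))
cv2.imwrite("pics/p1.png",np.hstack(ims))
E
```

```text
[ 0.42  0.85 -0.02  1.93  0.04  0.36 -1.3 ] [ 484.  -257.1   60.4] [[ 0.995 -0.096  0.001]
 [-0.096 -0.995  0.   ]
 [ 0.    -0.    -1.   ]]
```

View pics/p1.png

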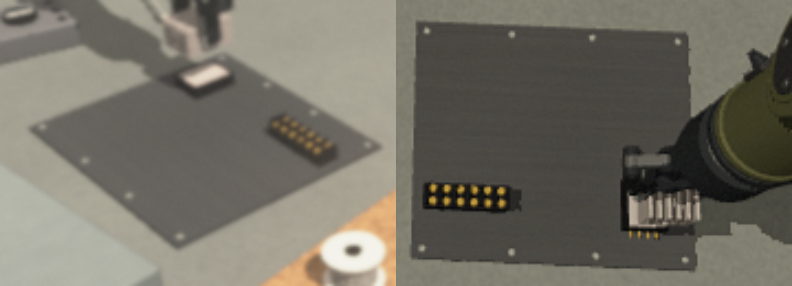

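Call:
play_rows:
  targets:
    - [[0,0,0.06,0],[0,0,0.1,0],[0,0,0.12,0],[0,0,0.125,0],[0,0,0.125,0],[0,0,0.125,0]]

```text
time: 6.1
position: [483.5, -258.5, 22.5]
ee_rot: [[0.995, -0.098, 0.0], [-0.098, -0.995, -0.0], [0.0, 0.0, -1.0]]
contact_force: [-0.2, 0.1, -0.8]
width: 0.51
```

Call:
play_rows:
  targets:
    - [[0,0,0.004,0],[0,0,0.004,0],[0,0,0.004,0]]

```text
time: 6.4
position: [483.6, -258.5, 22.4]
ee_rot: [[0.995, -0.098, 0.001], [-0.098, -0.995, -0.0], [0.001, 0.0, -1.0]]
contact_force: [-2.4, 1.7, 9.4]
width: 0.505
```

Call:
play_rows:
  targets:
    - [[0,0,0,0],[0,0,0,0],[0,0,0,0],[0,0,0,0],[0,0,-0.1,0],[0,0,-0.26,0],[0,0,-0.26,0]]
  claw: 70

```text
time: 7.1
position: [486.6, -260.2, 103.9]
ee_rot: [[0.995, -0.098, 0.009], [-0.098, -0.995, -0.004], [0.009, 0.003, -1.0]]
contact_force: [1.2, -0.9, -0.1]
width: 0.818
```

```bash
python3 mv.py 483.5 -258.4 99.3 -5.6 530 40 130 28 ; python3 mv.py 530 40 130 28 604.2 302.3 100 117.5; python3 mv.py 530 40 130 28 604.2 302.3 100 -62.5 
```

```text
[530.0, 40.0, 130.0, 28.0] -> [ 0.0572 -1.005  -0.1023 -0.0933] len 304
[604.2, 302.3, 100.0, 117.5] -> [ 0.6289 -0.6559  0.1    -0.2486] len 274
[604.2, 302.3, 100.0, -62.5] -> [ 0.6289 -0.6559  0.1     0.2514] len 274
```

```bash
python3 mv.py 483.5 -258.4 99.3 -5.6 520 20 130 60 ; python3 mv.py 520 20 130 60 604.2 302.3 100 117.5;python3 mv.py 604.2 302.3 100 117.5 604.2 302.3 10 117.5 
```

```text
[520.0, 20.0, 130.0, 60.0] -> [ 0.0305 -0.9354 -0.1023 -0.1822] len 282
[604.2, 302.3, 100.0, 117.5] -> [ 0.9553 -0.2274  0.1    -0.1597] len 296
[604.2, 302.3, 10.0, 117.5] -> [ 0.   0.   0.3 -0. ] len 90
```

Call:
play_rows:
  targets:
    - [[0.0305,-0.9354,-0.1023,-0.1822],[0.0305,-0.9354,-0.1023,-0.1822],[0.0305,-0.9354,-0.1023,-0.1822],[0.0305,-0.9354,-0.1023,-0.1822],[0.0305,-0.9354,-0.1023,-0.1822],[0.0305,-0.9354,-0.1023,-0.1822],[0.0305,-0.9354,-0.1023,-0.1822],[0.0305,-0.9354,-0.1023,-0.1822],[0.0305,-0.9354,-0.1023,-0.1822]]
  claw: 85

```text
time: 8.0
position: [519.7, 20.1, 129.5]
ee_rot: [[0.5, 0.866, -0.001], [0.866, -0.5, 0.0], [-0.0, -0.001, -1.0]]
contact_force: [0.0, 0.1, -0.6]
width: 0.997
```

Call:
play_rows:
  targets:
    - [[0.9553,-0.2274,0.1,-0.1597],[0.9553,-0.2274,0.1,-0.1597],[0.9553,-0.2274,0.1,-0.1597],[0.9553,-0.2274,0.1,-0.1597],[0.9553,-0.2274,0.1,-0.1597],[0.9553,-0.2274,0.1,-0.1597],[0.9553,-0.2274,0.1,-0.1597],[0.9553,-0.2274,0.1,-0.1597],[0.9553,-0.2274,0.1,-0.1597],[0.9553,-0.2274,0.1,-0.1597]]

```text
time: 9.0
position: [604.6, 300.0, 99.8]
ee_rot: [[-0.457, 0.889, -0.0], [0.889, 0.457, -0.002], [-0.002, -0.001, -1.0]]
contact_force: [0.1, -0.1, -0.1]
width: 0.992
```

```bash
cat > look.py <<'E'
import sys
from plant import ctrl,vision
from h import *
n=sys.argv[1]
s=ctrl.read_state();print(s['joint_pos'].round(2),s['position'].round(1),s['ee_rot'].round(3).tolist())
ims=[]
for c in("scene","top"):
    f=vision.grab_frame(c); np.savez(f"{c}{n}.npz",**f); ims.append(f["img"])
cv2.imwrite(f"pics/l{n}.png",np.vstack([np.hstack([cv2.resize(ims[1][110:250,320:470],None,fx=2.6,fy=2.6),cv2.resize(ims[0][140:280,90:240],None,fx=2.6,fy=2.6)])]))
cv2.imwrite(f"pics/m{n}.png",np.hstack([cv2.resize(ims[1][110:260,100:310],None,fx=1.8,fy=1.8),cv2.resize(ims[0][190:340,200:430],None,fx=1.8,fy=1.8)]))
E
python3 look.py 1; python3 - <<'E'
from h import *
f=load("top1.npz"); Z=cloud(f)[...,2]; m=big(boxm(Z.shape,415,455,180,225)&(Z>38))
m=boxm(Z.shape,415,455,180,225)&(Z>38)
print(m.sum(),np.nanmedian(Z[m]),rect(ray(f,uv(m),48)),rect(cloud(f)[m]))
E
```

```text
[-0.28  0.95 -0.49  1.49  0.54  0.84 -0.49] [604.6 300.   99.8] [[-0.457, 0.889, -0.0], [0.889, 0.457, -0.002], [-0.002, -0.001, -1.0]]
538 46.47406564852912 (array([ 482.6, -257.5]), array([58.3, 46.3], dtype=float32), 172.9) (array([ 483.4, -258.4]), array([56.2, 45.9], dtype=float32), 174.6)
```

View pics/l1.png

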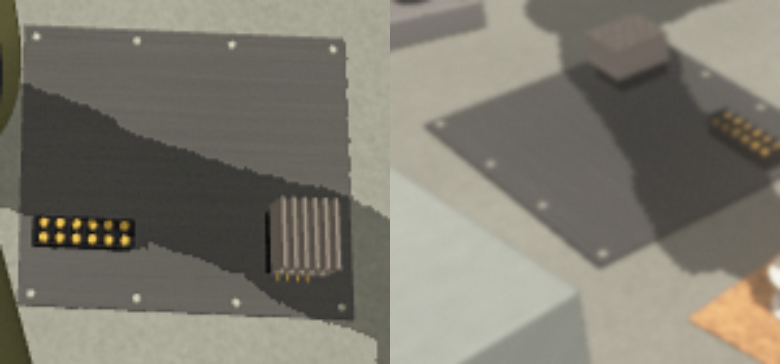

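View pics/m1.png

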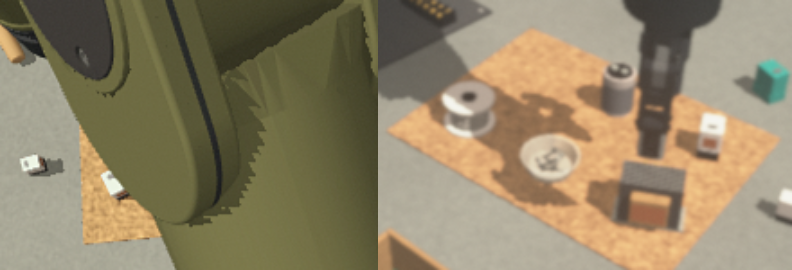

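Call:
play_rows:
  targets:
    - [[0,0,0.12,0],[0,0,0.2,0],[0,0,0.27,0],[0,0,0.3,0],[0,0,0.3,0],[0,0,0.3,0]]

```text
time: 9.7
position: [605.0, 302.5, 11.0]
ee_rot: [[-0.461, 0.888, 0.001], [0.888, 0.461, 0.001], [0.0, 0.001, -1.0]]
contact_force: [-0.1, 0.8, 0.4]
width: 0.996
```

Call:
play_rows:
  targets:
    - [[0,0,0,0],[0,0,0,0],[0,0,0,0],[0,0,0,0],[0,0,0,0],[0,0,0,0],[0,0,0,0],[0,0,0,0]]
  claw: 30
  squeeze: 60

```text
time: 10.5
position: [605.1, 302.6, 11.2]
ee_rot: [[-0.461, 0.887, 0.002], [0.887, 0.461, 0.001], [-0.0, 0.002, -1.0]]
contact_force: [0.3, -0.4, 6.7]
width: 0.575
```

```bash
python3 mv.py 604.2 302.3 10 117.5 604.2 302.3 110 117.5;  python3 mv.py 604.2 302.3 110 117.5 590 120 130 95; python3 mv.py 590 120 130 95 575.9 -96.9 80 84.4;
```

```text
[604.2, 302.3, 110.0, 117.5] -> [ 0.      0.     -0.3333 -0.    ] len 100
[590.0, 120.0, 130.0, 95.0] -> [-0.5172 -0.3226 -0.0667  0.0625] len 184
[575.9, -96.9, 80.0, 84.4] -> [-0.7162 -0.1098  0.1667  0.0294] len 223
```

Call:
play_rows:
  targets:
    - [[0,0,-0.06,0],[0,0,-0.16,0],[0,0,-0.28,0],[0,0,-0.3333,0],[0,0,-0.3333,0],[0,0,-0.3333,0]]

```text
time: 11.1
position: [603.6, 301.3, 108.9]
ee_rot: [[-0.461, 0.887, -0.001], [0.887, 0.461, -0.002], [-0.001, -0.002, -1.0]]
contact_force: [-0.1, -0.7, -5.7]
width: 0.574
```

Call:
play_rows:
  targets:
    - [[-0.1,-0.065,-0.0667,0.0125],[-0.22,-0.135,-0.0667,0.025],[-0.34,-0.21,-0.0667,0.04],[-0.45,-0.28,-0.0667,0.055],[-0.5172,-0.3226,-0.0667,0.0625],[-0.5172,-0.3226,-0.0667,0.0625],[-0.5172,-0.3226,-0.0667,0.0625]]

```text
time: 11.8
position: [588.9, 118.8, 128.2]
ee_rot: [[-0.086, 0.996, -0.003], [0.996, 0.086, -0.001], [-0.001, -0.003, -1.0]]
contact_force: [0.5, 0.5, -3.8]
width: 0.577
```

Call:
play_rows:
  targets:
    - [[-0.11,-0.02,0,0.006],[-0.24,-0.04,0.04,0.012],[-0.37,-0.06,0.08,0.018],[-0.5,-0.08,0.12,0.025],[-0.63,-0.095,0.15,0.0294],[-0.7162,-0.1098,0.1667,0.0294],[-0.7162,-0.1098,0.1667,0.0294],[-0.7162,-0.1098,0.1667,0.0294],[-0.7162,-0.1098,0.1667,0.0294]]

```text
time: 12.7
position: [576.4, -94.0, 79.7]
ee_rot: [[0.095, 0.996, 0.0], [0.996, -0.095, 0.003], [0.003, 0.0, -1.0]]
contact_force: [0.1, -0.3, -3.9]
width: 0.574
```

```bash
python3 look.py 2
```

```text
[ 0.29  0.87 -0.36  1.8   0.52  0.57 -0.49] [576.4 -94.   79.7] [[0.095, 0.996, 0.0], [0.996, -0.095, 0.003], [0.003, 0.0, -1.0]]
```

View pics/l2.png

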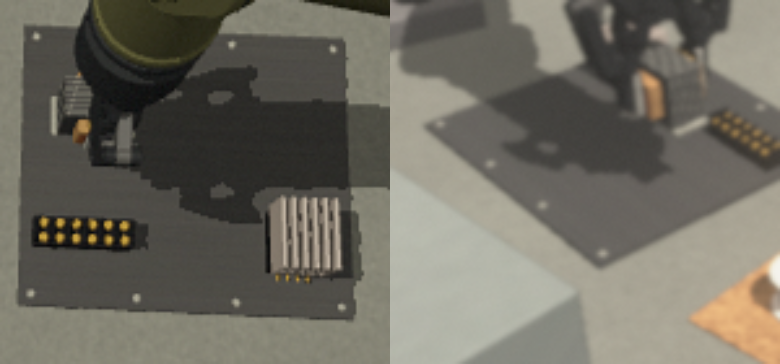

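Call:
play_rows:
  targets:
    - [[0,0,0.08,0],[0,0,0.15,0],[0,0,0.2,0],[0,0,0.222,0],[0,0,0.222,0],[0,0,0.222,0],[0,0,0.222,0]]

```text
time: 13.5
position: [576.5, -97.0, 13.9]
ee_rot: [[0.098, 0.995, 0.001], [0.995, -0.098, -0.0], [0.0, 0.001, -1.0]]
contact_force: [-0.9, -0.3, -5.4]
width: 0.572
```

Call:
play_rows:
  targets:
    - [[0,0,0.007,0],[0,0,0.007,0],[0,0,0.007,0],[0,0,0.007,0]]

```text
time: 13.9
position: [576.5, -97.1, 12.2]
ee_rot: [[0.098, 0.995, 0.002], [0.995, -0.098, -0.0], [-0.0, 0.002, -1.0]]
contact_force: [-0.9, -0.5, 5.8]
width: 0.577
```

Contact; release to 66 mm and rise, then go for the relay.

Call:
play_rows:
  targets:
    - [[0,0,0,0],[0,0,0,0],[0,0,0,0],[0,0,0,0],[0,0,-0.1,0],[0,0,-0.26,0],[0,0,-0.4,0],[0,0,-0.4,0]]
  claw: 68

```text
time: 14.7
position: [579.9, -96.8, 136.7]
ee_rot: [[0.098, 0.995, 0.011], [0.995, -0.098, -0.0], [0.001, 0.011, -1.0]]
contact_force: [0.5, 0.0, -0.7]
width: 0.8
```

```bash
python3 mv.py 575.9 -96.9 131.3 84.4 540 110 130 105;python3 mv.py 540 110 130 105 493.4 298.8 90 114.4; 
```

```text
[540.0, 110.0, 130.0, 105.0] -> [ 0.6747 -0.1864  0.0043 -0.0572] len 210
[493.4, 298.8, 90.0, 114.4] -> [ 0.6481  0.0128  0.1333 -0.0261] len 199
```

Call:
play_rows:
  targets:
    - [[0.6747,-0.1864,0.0043,-0.0572],[0.6747,-0.1864,0.0043,-0.0572],[0.6747,-0.1864,0.0043,-0.0572],[0.6747,-0.1864,0.0043,-0.0572],[0.6747,-0.1864,0.0043,-0.0572],[0.6747,-0.1864,0.0043,-0.0572]]
  claw: 68

```text
time: 15.3
position: [539.2, 113.0, 129.7]
ee_rot: [[-0.264, 0.965, -0.001], [0.965, 0.264, 0.001], [0.001, -0.0, -1.0]]
contact_force: [-0.2, -1.3, 0.3]
width: 0.798
```

Call:
play_rows:
  targets:
    - [[0.6481,0.0128,0.1333,-0.0261],[0.6481,0.0128,0.1333,-0.0261],[0.6481,0.0128,0.1333,-0.0261],[0.6481,0.0128,0.1333,-0.0261],[0.6481,0.0128,0.1333,-0.0261],[0.6481,0.0128,0.1333,-0.0261],[0.6481,0.0128,0.1333,-0.0261],[0.6481,0.0128,0.1333,-0.0261]]

```text
time: 16.1
position: [494.9, 295.5, 89.8]
ee_rot: [[-0.409, 0.913, 0.001], [0.913, 0.409, -0.002], [-0.002, -0.0, -1.0]]
contact_force: [-0.5, -0.6, 0.1]
width: 0.796
```

```bash
python3 look.py 3; python3 - <<'E'
from h import *
f=load("top3.npz"); P=cloud(f);Z=P[...,2]; m=boxm(Z.shape,325,395,125,195)&(Z>48)
hsv=cv2.cvtColor(f["img"],cv2.COLOR_BGR2HSV)
m=big(m);print(m.sum(),np.nanmedian(Z[m]),rect(ray(f,uv(m),53)))
E
```

```text
[-0.37  0.86 -0.43  1.82  0.59  0.6  -0.75] [494.9 295.5  89.8] [[-0.409, 0.913, 0.001], [0.913, 0.409, -0.002], [-0.002, -0.0, -1.0]]
415 52.95311063367046 (array([574.9, -95. ]), array([55.3, 38.4], dtype=float32), 84.5)
```

View pics/l3.png

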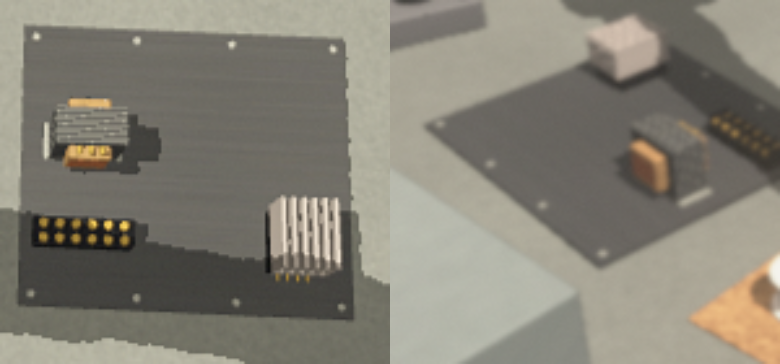

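View pics/m3.png

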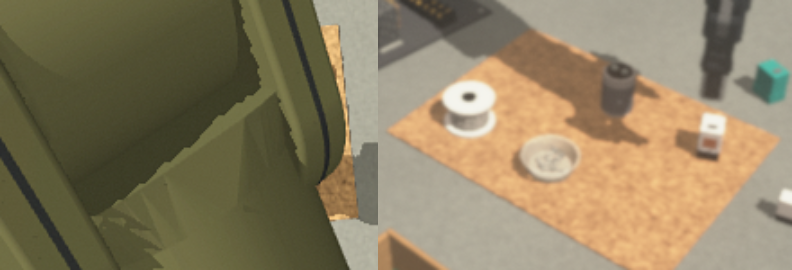

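Call:
play_rows:
  targets:
    - [[0,0,0.06,0],[0,0,0.15,0],[0,0,0.23,0],[0,0,0.2767,0],[0,0,0.2767,0],[0,0,0.2767,0]]

```text
time: 16.8
position: [493.9, 298.7, 7.4]
ee_rot: [[-0.412, 0.911, 0.001], [0.911, 0.412, 0.0], [0.0, 0.001, -1.0]]
contact_force: [0.6, 0.2, 0.2]
width: 0.794
```

Call:
play_rows:
  targets:
    - [[0,0,0,0],[0,0,0,0],[0,0,0,0],[0,0,0,0],[0,0,0,0],[0,0,0,0],[0,0,0,0],[0,0,0,0]]
  claw: 10
  squeeze: 30

```text
time: 17.6
position: [494.0, 299.0, 7.9]
ee_rot: [[-0.413, 0.911, 0.001], [0.911, 0.413, 0.001], [-0.0, 0.002, -1.0]]
contact_force: [-0.8, -1.1, 7.2]
width: 0.326
```

```bash
python3 mv.py 493.4 298.8 7 114.4 493.4 298.8 110 114.4;  python3 mv.py 493.4 298.8 110 114.4 530 20 130 95; python3 mv.py 530 20 130 95 561.3 -266.3 110 84.4
```

```text
[493.4, 298.8, 110.0, 114.4] -> [ 0.      0.     -0.3433 -0.    ] len 103
[530.0, 20.0, 130.0, 95.0] -> [-0.8967 -0.2728 -0.0667  0.0539] len 282
[561.3, -266.3, 110.0, 84.4] -> [-0.9598  0.0208  0.0667  0.0294] len 289
```

Call:
play_rows:
  targets:
    - [[0,0,-0.06,0],[0,0,-0.16,0],[0,0,-0.28,0],[0,0,-0.3433,0],[0,0,-0.3433,0]]

```text
time: 18.1
position: [495.0, 300.0, 112.8]
ee_rot: [[-0.412, 0.911, 0.004], [0.911, 0.412, 0.003], [0.001, 0.005, -1.0]]
contact_force: [0.6, 0.4, -1.1]
width: 0.322
```

Call:
play_rows:
  targets:
    - [[-0.13,-0.04,-0.01,0.008],[-0.28,-0.085,-0.02,0.016],[-0.43,-0.13,-0.03,0.025],[-0.58,-0.176,-0.05,0.034],[-0.73,-0.222,-0.06,0.043],[-0.8967,-0.2728,-0.0667,0.0539],[-0.8967,-0.2728,-0.0667,0.0539],[-0.8967,-0.2728,-0.0667,0.0539]]

```text
time: 18.9
position: [529.5, 17.6, 129.1]
ee_rot: [[-0.083, 0.997, -0.001], [0.997, 0.083, -0.001], [-0.001, -0.002, -1.0]]
contact_force: [0.3, 0.7, -1.1]
width: 0.323
```

Call:
play_rows:
  targets:
    - [[-0.13,0.003,0.005,0.004],[-0.28,0.006,0.01,0.008],[-0.43,0.009,0.02,0.012],[-0.58,0.012,0.03,0.016],[-0.73,0.015,0.04,0.02],[-0.87,0.019,0.05,0.025],[-0.9598,0.0208,0.0667,0.0294],[-0.9598,0.0208,0.0667,0.0294],[-0.9598,0.0208,0.0667,0.0294],[-0.9598,0.0208,0.0667,0.0294]]

```text
time: 19.9
position: [561.8, -263.0, 109.8]
ee_rot: [[0.093, 0.996, 0.0], [0.996, -0.093, 0.002], [0.002, -0.0, -1.0]]
contact_force: [0.7, -0.1, -0.3]
width: 0.324
```

```bash
python3 look.py 4
```

```text
[ 0.61  0.87 -0.45  1.67  0.52  0.72 -0.19] [ 561.8 -263.   109.8] [[0.093, 0.996, 0.0], [0.996, -0.093, 0.002], [0.002, -0.0, -1.0]]
```

View pics/l4.png

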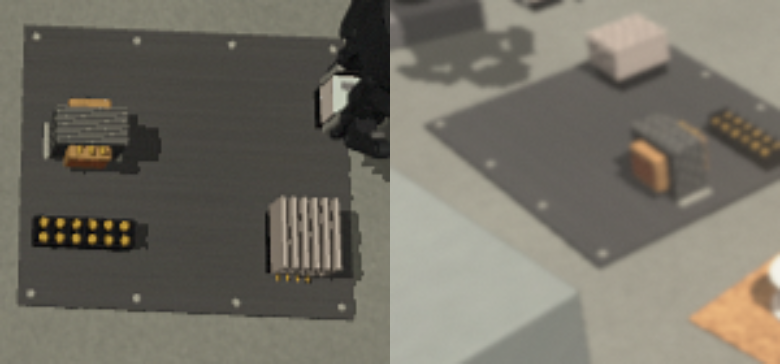

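Call:
play_rows:
  targets:
    - [[0,0,0.05,0],[0,0,0.15,0],[0,0,0.25,0],[0,0,0.31,0],[0,0,0.332,0],[0,0,0.332,0],[0,0,0.332,0]]

```text
time: 20.7
position: [561.3, -265.9, 10.4]
ee_rot: [[0.097, 0.995, 0.0], [0.995, -0.097, 0.0], [0.0, 0.0, -1.0]]
contact_force: [-0.5, -0.2, -0.7]
width: 0.321
```

Call:
play_rows:
  targets:
    - [[0,0,0.006,0],[0,0,0.006,0],[0,0,0.006,0],[0,0,0.006,0]]

```text
time: 21.1
position: [561.6, -266.3, 8.9]
ee_rot: [[0.098, 0.995, 0.001], [0.995, -0.098, -0.0], [0.0, 0.001, -1.0]]
contact_force: [0.9, 0.7, 2.8]
width: 0.323
```

Call:
play_rows:
  targets:
    - [[0,0,0,0],[0,0,0,0],[0,0,0,0],[0,0,0,0],[0,0,-0.1,0],[0,0,-0.26,0],[0,0,-0.4,0],[0,0,-0.4,0]]
  claw: 48

```text
time: 21.9
position: [565.2, -267.3, 134.5]
ee_rot: [[0.098, 0.995, 0.011], [0.995, -0.098, -0.003], [-0.002, 0.011, -1.0]]
contact_force: [1.5, -0.1, -0.2]
width: 0.562
```

```bash
python3 mv.py 561.3 -266.3 128.6 84.4 530 -10 130 95;python3 mv.py 530 -10 130 95 497.8 190.6 90 105; 
```

```text
[530.0, -10.0, 130.0, 95.0] -> [ 0.8401 -0.1872 -0.0047 -0.0294] len 258
[497.8, 190.6, 90.0, 105.0] -> [ 0.6755 -0.0486  0.1333 -0.0278] len 207
```

Call:
play_rows:
  targets:
    - [[0.8401,-0.1872,-0.0047,-0.0294],[0.8401,-0.1872,-0.0047,-0.0294],[0.8401,-0.1872,-0.0047,-0.0294],[0.8401,-0.1872,-0.0047,-0.0294],[0.8401,-0.1872,-0.0047,-0.0294],[0.8401,-0.1872,-0.0047,-0.0294],[0.8401,-0.1872,-0.0047,-0.0294]]
  claw: 75

```text
time: 22.6
position: [529.5, -7.4, 129.8]
ee_rot: [[-0.092, 0.996, -0.0], [0.996, 0.092, 0.001], [0.001, -0.0, -1.0]]
contact_force: [-1.1, -1.0, 0.4]
width: 0.881
```

Call:
play_rows:
  targets:
    - [[0.6755,-0.0486,0.1333,-0.0278],[0.6755,-0.0486,0.1333,-0.0278],[0.6755,-0.0486,0.1333,-0.0278],[0.6755,-0.0486,0.1333,-0.0278],[0.6755,-0.0486,0.1333,-0.0278],[0.6755,-0.0486,0.1333,-0.0278],[0.6755,-0.0486,0.1333,-0.0278],[0.6755,-0.0486,0.1333,-0.0278]]

```text
time: 23.4
position: [498.8, 186.9, 89.9]
ee_rot: [[-0.254, 0.967, 0.0], [0.967, 0.254, -0.003], [-0.002, -0.0, -1.0]]
contact_force: [0.4, -0.5, -0.2]
width: 0.88
```

```bash
python3 look.py 5; python3 - <<'E'
from h import *
f=load("top5.npz"); P=cloud(f);Z=P[...,2]; m=big(boxm(Z.shape,425,470,125,175)&(Z>35))
print(m.sum(),np.nanmedian(Z[m]),rect(ray(f,uv(m),40)))
E
```

```text
[-0.22  0.81 -0.38  1.95  0.61  0.49 -0.78] [498.8 186.9  89.9] [[-0.254, 0.967, 0.0], [0.967, 0.254, -0.003], [-0.002, -0.0, -1.0]]
528 726.1852271827261 (array([ 590.5, -262.8]), array([108.6,  33. ], dtype=float32), 172.9)
```

View pics/l5.png

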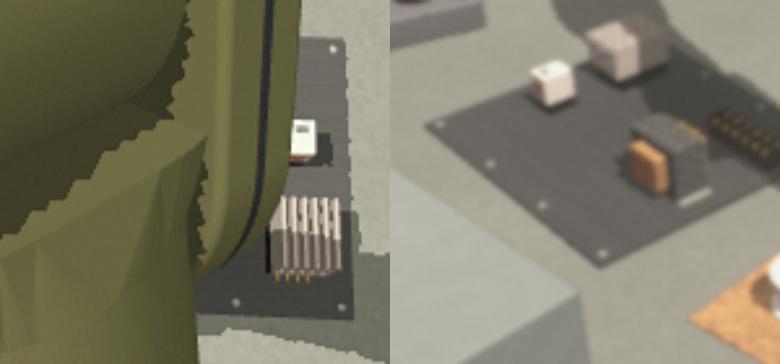

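View pics/m5.png

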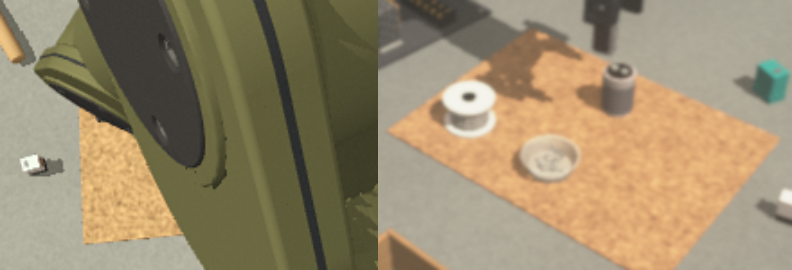

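Relay stands on the plate behind the module; the can stands in the clear with the gripper above it. Grip it.

Call:
play_rows:
  targets:
    - [[0,0,0.04,0],[0,0,0.12,0],[0,0,0.21,0],[0,0,0.2667,0],[0,0,0.2667,0],[0,0,0.2667,0]]

```text
time: 24.1
position: [497.6, 190.2, 9.7]
ee_rot: [[-0.258, 0.966, -0.001], [0.966, 0.258, -0.001], [-0.0, -0.001, -1.0]]
contact_force: [0.8, -0.5, 0.6]
width: 0.882
```

Call:
play_rows:
  targets:
    - [[0,0,0,0],[0,0,0,0],[0,0,0,0],[0,0,0,0],[0,0,0,0],[0,0,0,0],[0,0,0,0],[0,0,0,0]]
  claw: 15
  squeeze: 40

```text
time: 24.9
position: [498.3, 190.6, 10.8]
ee_rot: [[-0.258, 0.966, 0.001], [0.966, 0.258, 0.0], [-0.0, 0.001, -1.0]]
contact_force: [-1.0, -0.9, 6.0]
width: 0.386
```

Call:
play_rows:
  targets:
    - [[0,0,-0.06,0],[0,0,-0.16,0],[0,0,-0.28,0],[0,0,-0.36,0],[0,0,-0.4,0],[0,0,-0.4,0]]

```text
time: 25.5
position: [498.6, 190.8, 131.2]
ee_rot: [[-0.258, 0.966, 0.003], [0.966, 0.258, 0.001], [0.0, 0.003, -1.0]]
contact_force: [0.6, 1.0, -0.8]
width: 0.392
```

```bash
python3 mv.py 497.8 190.6 130 105 530 0 140 95;python3 mv.py 530 0 140 95 568.6 -181.6 100 84.4; 
```

```text
[530.0, 0.0, 140.0, 95.0] -> [-0.6415 -0.0608 -0.0333  0.0278] len 194
[568.6, -181.6, 100.0, 84.4] -> [-0.6142  0.0754  0.1333  0.0294] len 190
```

Call:
play_rows:
  targets:
    - [[-0.13,-0.012,-0.0333,0.006],[-0.28,-0.027,-0.0333,0.012],[-0.43,-0.041,-0.0333,0.018],[-0.56,-0.053,-0.0333,0.024],[-0.6415,-0.0608,-0.0333,0.0278],[-0.6415,-0.0608,-0.0333,0.0278],[-0.6415,-0.0608,-0.0333,0.0278]]

```text
time: 26.2
position: [529.1, -0.3, 138.7]
ee_rot: [[-0.086, 0.996, -0.002], [0.996, 0.086, 0.0], [0.0, -0.002, -1.0]]
contact_force: [0.5, 0.1, -0.6]
width: 0.386
```

Call:
play_rows:
  targets:
    - [[-0.12,0.015,0,0.006],[-0.26,0.032,0.02,0.012],[-0.4,0.049,0.05,0.018],[-0.53,0.065,0.1,0.024],[-0.6142,0.0754,0.1333,0.0294],[-0.6142,0.0754,0.1333,0.0294],[-0.6142,0.0754,0.1333,0.0294],[-0.6142,0.0754,0.1333,0.0294],[-0.6142,0.0754,0.1333,0.0294]]

```text
time: 27.1
position: [568.8, -179.1, 100.4]
ee_rot: [[0.094, 0.996, 0.001], [0.996, -0.094, 0.001], [0.001, 0.0, -1.0]]
contact_force: [0.7, 0.7, -0.8]
width: 0.388
```

Call:
play_rows:
  targets:
    - [[0,0,0.05,0],[0,0,0.14,0],[0,0,0.22,0],[0,0,0.27,0],[0,0,0.29,0],[0,0,0.29,0],[0,0,0.29,0]]

```text
time: 27.8
position: [568.9, -181.5, 13.3]
ee_rot: [[0.097, 0.995, 0.001], [0.995, -0.097, -0.0], [0.0, 0.001, -1.0]]
contact_force: [0.5, -0.5, -1.2]
width: 0.39
```

Call:
play_rows:
  targets:
    - [[0,0,0.006,0],[0,0,0.006,0],[0,0,0.006,0],[0,0,0.006,0]]

```text
time: 28.2
position: [569.1, -181.8, 11.9]
ee_rot: [[0.098, 0.995, 0.002], [0.995, -0.098, -0.0], [-0.0, 0.002, -1.0]]
contact_force: [0.3, 0.5, 6.1]
width: 0.385
```

Call:
play_rows:
  targets:
    - [[0,0,0,0],[0,0,0,0],[0,0,0,0],[0,0,0,0],[0,0,-0.1,0],[0,0,-0.26,0],[0,0,-0.5,0],[0,0,-0.6,0],[0,0,-0.6,0]]
  claw: 58

```text
time: 29.1
position: [572.8, -181.9, 197.9]
ee_rot: [[0.098, 0.995, 0.013], [0.995, -0.098, -0.002], [-0.001, 0.013, -1.0]]
contact_force: [1.3, 0.2, -0.9]
width: 0.678
```

```bash
python3 mv.py 568.6 -181.6 191 84.4 330 -460 220 70 
```

```text
[330.0, -460.0, 220.0, 70.0] -> [-1.0012 -0.701  -0.0967  0.04  ] len 368
```

Call:
play_rows:
  targets:
    - [[-1,-0.7,-0.1,0.04],[-1,-0.7,-0.1,0.04],[-1,-0.7,-0.1,0.04],[-1,-0.7,-0.1,0.04],[-1,-0.7,-0.1,0.04],[-1,-0.7,-0.1,0.04],[-1,-0.7,-0.1,0.04],[-1,-0.7,-0.1,0.04],[-1,-0.7,-0.1,0.04],[-1,-0.7,-0.1,0.04]]

```text
time: 30.1
position: [330.5, -458.9, 220.8]
ee_rot: [[0.342, 0.94, 0.001], [0.94, -0.342, 0.001], [0.001, 0.0, -1.0]]
contact_force: [-0.3, 1.3, 0.1]
width: 0.681
```

```bash
python3 look.py 6; python3 - <<'E'
from h import *
f=load("top6.npz"); P=cloud(f);Z=P[...,2]; B=lambda *a: boxm(Z.shape,*a); hsv=cv2.cvtColor(f["img"],cv2.COLOR_BGR2HSV)
a=np.radians(-5.6);X=np.array([np.cos(a),np.sin(a)]);Y=np.array([-np.sin(a),np.cos(a)])
for n,b,z0,z,o in [("tr",(325,385,125,190),49,53,(499.1,-88.1)),("relay",(425,470,130,180),36,40,(483,-258.2)),("cap",(385,420,135,185),50,53,(550.7,-179.8)),("hs",(415,460,178,225),38,48,(483,-258.2)),("spool",(245,285,130,170),29,35,(615.2,89.8)),("dish",(195,235,135,170),14,21,(619.3,198.2))]:
    m=B(*b)&(Z>z0)
    if n!="hs": m=big(m)
    if n=="tr": m&=hsv[...,1]<70
    r=ray(f,uv(m),z); c,s,an=rect(r); d=c-np.array(o); print(n,m.sum(),np.nanmedian(Z[m]).round(1),c,s,an,"local",(d@X).round(1),(d@Y).round(1))
E
```

```text
[ 1.16  0.66 -0.5   1.75  0.41  0.84  0.12] [ 330.5 -458.9  220.8] [[0.342, 0.94, 0.001], [0.94, -0.342, 0.001], [0.001, 0.0, -1.0]]
tr 396 52.9 [577.4 -95.2] [55.3 31.5] 84.5 local 78.6 0.6
relay 145 39.9 [ 562.1 -263.8] [28. 23.] 176.8 local 79.3 2.1
cap 192 52.7 [ 569.2 -179.7] [32.8 31.9] 86.8 local 18.4 1.9
hs 554 46.4 [ 482.7 -256.6] [57.6 48.4] 173.9 local -0.5 1.6
spool 460 35.0 [615.1  89.8] [50.7 50. ] 40.9 local -0.1 -0.0
dish 188 19.6 [615.4 196.1] [55.9 55.1] 25.0 local -3.7 -2.5
```

View pics/l6.png

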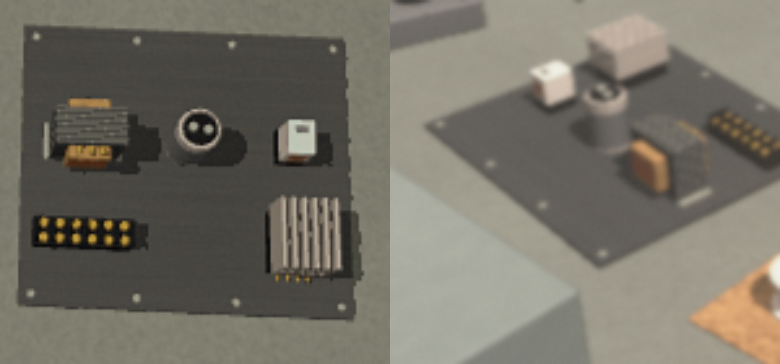

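View pics/m6.png

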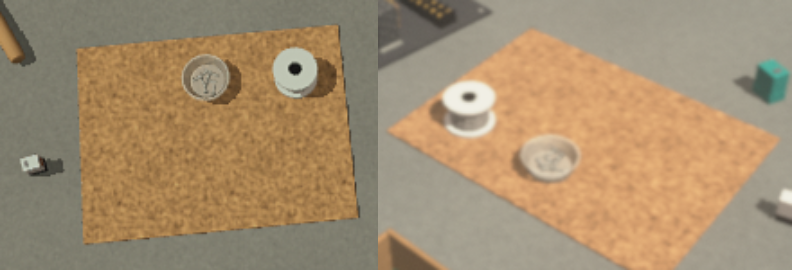

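```bash
python3 - <<'E'
from h import *
f=load("top6.npz"); P=cloud(f);Z=P[...,2]; m=boxm(Z.shape,415,460,178,225)&(Z>44.5)
p=P[m]; A=np.c_[p[:,:2]-p[:,:2].mean(0),np.ones(len(p))]; print(len(p),np.linalg.lstsq(A,p[:,2],rcond=None)[0], np.percentile(p[:,2],[5,50,95]), rect(p))
from plant import ctrl; print(ctrl.close_job())
E
```

```text
344 [-1.55313483e-03  3.50805482e-03  4.77354077e+01] [45.14054146 47.67425813 50.68241913] (array([ 483.4, -258.2]), array([56.5, 45. ], dtype=float32), 174.8)
the job is handed in; nothing more can be done
None
```

I placed all four parts on the plate and handed the job in at about 30 s of the 104 s allowed. `close_job` gives no verdict, so the figures below are from my last top-camera picture.

| Part | Measured | Allowed |
|---|---|---|
| Heat sink | 0.5–2 mm off the module's centre, less than 1° out of line, tilt below 0.3°, fin tops at 47.7 mm (48 expected) | 8 mm, 10° |
| Transformer | 78.6 mm behind the block, 0.6 mm sideways, square within 0.5° | 65–89 mm, 12 mm, 11° |
| Relay | 79.3 mm behind the module, 2.1 mm sideways | 67–91 mm, 12 mm |
| Capacitor | 18.4 mm behind the plate's centre, about 84 mm from the relay and 85 mm from the transformer | 3–33 mm, 70–100 mm |

- **Relay:** I took the larger white one standing on the mat. The smaller white one off the mat and the turquoise one were left alone.
- **Bystanders:** the reel and the dish measured in the same place as at the start.
- **Checks:** none failed. The heat sink's offset came out as 1.7 mm by one method and 0.4 mm by the other, both well inside the limit. I did not measure the tilt of the transformer, relay or capacitor; they look upright in both views, and their tops are at the expected heights.

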